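# Find the socket that fits the display arm's elbow nut

## Robot

A 6-joint arm with a two-finger parallel gripper is mounted at the origin on the work surface. World frame = base frame: x ahead of the robot, y to its left, z up, the work surface at z = 0. Lengths are in mm, angles in rad, forces in N, time in s.
With the tool pointing down it reaches from about 275 to 1000 mm from the base axis. Payload 8.4 kg.
Tool frame: the origin (TCP) lies between the finger pads; the fingertips stand r.finger_overhang ahead of it and the grasp point (between the pads) is the TCP (r.finger_overhang is the distance from the TCP to the fingertips, in mm); z points along the fingers, y is the line along which they close (so a half turn about z gives the same grasp; the last joint's range is limited). The gripper opens to 85 mm and grips with 20 to 120 N. Pads are 22 mm wide; open, the fingers measure 114 mm over their backs; the gripper's body (76 mm by 85 mm) begins 54 mm behind the grasp point. The pads swing forward as they close: fully open they stand 13 mm farther back than shut.
Start: joints at [1.271, 0.353, 1.633, -0, 1.155, -0.002], TCP at [183.385, 597.493, 250.281] pointing down, gripper open.
Joint ranges: [-2.63, 2.63], [-0.92, 2.1], [0.06, 2.66], [-1.3, 4.44], [0, 2.69], [-3.02, 3.02]. Speed limits (rad/s): [2.22, 2.22, 2.79, 3.14, 3.14, 3.14].

## Interface

Orientations are given as [roll, pitch, yaw] about the fixed x, y, z axes, in that order (R = Rz(yaw) Ry(pitch) Rx(roll)).
In Python, from rig import r, cams, sign_off gives the robot as it stands.
- The arm moves only by the shell command python3 -m crank 'ROWS' [FORCE]. ROWS is JSON, a list of rows, each a list of 7 numbers: the shift along the tool's x, y, z in m, then the turn, a rotation vector about the tool's x, y, z in rad, then the closure, from 0 (fully open) to 1 (shut). In form: [[dx, dy, dz, ax, ay, az, gripper], ...]. A call has 1 to 5 rows; each row is the pose to reach, as a shift and turn from the pose commanded when the call began, along the tool's axes at that moment; what a row does not reach only later rows make up. A row lasts 1/10 s, in which the tool goes at most 50 mm and 8.59 degrees, less where a joint would pass 70% of its speed; a pose out of reach is approached as far as the arm can. A call with a gripper value outside its range is refused whole. The fingers move at their own pace and stop on an object; FORCE is the grip in N (left out, the last holds). Time passes only in rows, so rows that repeat a pose let the fingers close. It gives the time, the measured TCP pose, the force, the opening and the grip force at its end, in the units of the state.
- r.sense(): the state, without advancing time (a new reading comes with each control period).
- cams.grab_frame(name): name is "scene" or "top" or "wrist"; returns a dict with "image" (420x560x3 uint8, red, green, blue), "fx", "fy", "cx", "cy" (pixels), "D" ([k1, k2, p1, p2, k3] as OpenCV has them; the pictures are not rectified), "position" and "orientation" of the camera in the world. Camera axes: x right, y down, z forward; pixel columns grow to the right and rows downward; lengths in mm; the calibration is good to about 2 mm. A picture is of the moment at which its call begins. There is no depth.
- sign_off(): hands the job in; it is judged then, once.
The state is a dict: "clock": time; "qpos": joint angles; "qvel": joint speeds; "joint_efforts": joint torques, N m; "eef_pos": TCP position; "tcp_rot": TCP orientation; "contact_force": force on the tool from outside, world axes, zero at the start; "wrist_torque": the same for the moment, N m; "opening": opening from 0.0 (shut) to 1.0 (fully open); "grasp_force": force on a finger pad.
Only numpy, scipy, OpenCV 4.12 (cv2) and the standard library are available. Lean on these libraries where they do the work, as an engineer would, in place of code of your own. Each camera call takes 0.05 s, during which the arm holds its last target. There are 200 camera calls.

## Task

The elbow of the white display arm has gone slack and its cap is already off, showing a hex nut down in a round recess. Try the sockets from the tray on that nut until you find the one that fits, and finish still holding that socket upright and fully home over the nut, ready for the spanner. Leave the two other sockets standing in the tray and do not disturb the other things on the counter.

Things in the scene. Friction and masses are not known exactly. Their poses are not given: they have to be found in the camera images.
- elbow (a point): centre of the rim of the round recess in the open elbow of the white display arm, 105 mm above the counter; z up. Elbow boss 58 mm across; recess 16 mm deep and 2.2 mm wider than the socket that fits. A socket too big stops on the rim. The arm is locked. Its two capped pivots, 4 mm higher than the rim, are 190 mm or more away on the far side; its display stands 200 mm high
- elbow_nut (a point): centre of the top of the chamfered steel hex nut in the elbow recess, 5 mm below the rim; a pair of its flats faces along x. It is 14, 18 or 22 mm across flats (varies, not told), 11 mm high on the recess floor, the top 3 mm narrowing; it does not turn. A stud end 8 to 12 mm wide stands 3 mm above it. A socket too small stops on its top; the right one, not turned to the flats, 3 mm lower
- socket_14_mid (a point): centre, half-way up, of the steel socket for 14 mm nuts, standing mouth down; z up. 76 mm high: round body 21 mm across and 42 mm high, hexagon mouth 15.2 mm across flats, 22 mm deep; a 4 mm neck; then a hexagon adapter 19 mm across flats, 30 mm high, to grip it by. Flats of adapter and mouth are parallel, a pair facing along x. Mass 0.09 to 0.29 kg
- socket_18_mid (a point): centre, half-way up, of the steel socket for 18 mm nuts, standing mouth down; z up. 76 mm high: round body 25.5 mm across and 42 mm high, hexagon mouth 19.2 mm across flats, 22 mm deep; a 4 mm neck; then a hexagon adapter 19 mm across flats, 30 mm high, to grip it by. Flats of adapter and mouth are parallel, a pair facing along x. Mass 0.09 to 0.29 kg
- socket_22_mid (a point): centre, half-way up, of the steel socket for 22 mm nuts, standing mouth down; z up. 76 mm high: round body 30 mm across and 42 mm high, hexagon mouth 23.2 mm across flats, 22 mm deep; a 4 mm neck; then a hexagon adapter 19 mm across flats, 30 mm high, to grip it by. Flats of adapter and mouth are parallel, a pair facing along x. Mass 0.09 to 0.29 kg
- tray_floor (a point): centre of the floor of the shallow stainless tray, fixed to the counter, where the sockets stand in a row; x across, y along. Floor 154 mm (x) by 304 mm (y), 3 mm above the counter; walls 15 mm above the floor. Sockets about 95 mm apart along y, 15 to 35 mm to the +x side of the middle; which stands where varies
- elbow_cap: the elbow's own grey plastic cap, a shallow cup 60 mm across and 20 mm high, lying on the counter open side up; its origin is the centre of its underside. Not needed
- spanner: flat steel spanner 200 mm long and 8 mm thick lying in the tray beside the sockets; origin at its middle, underneath. Not needed
- screwdriver: flat screwdriver 190 mm long with a black handle 26 mm thick, lying on the counter; origin at its middle, underneath. Not needed
- specimen_cup: white lidded specimen cup 66 mm across and 74 mm high, standing on the counter; origin under its centre. Not needed
- gel_bottle: clear bottle 56 mm across and 120 mm high, standing on the counter; origin under its centre. Not needed
- syringe: empty plastic syringe about 140 mm long and 20 mm thick lying on the counter; origin at its middle, underneath. Not needed
Things that resemble listed ones, but are neither listed nor needed, are in the scene too. Leave any red look-alike of the part that bears socket_18_mid alone.

How it is judged (in metres and radians):
At the end, for the whole second after the job is handed in: One socket is held by the gripper (over 2 N) on the elbow nut: mouth within 3 mm of the recess floor, axis within 4 mm of the pivot and 5 degrees of upright, at rest. The two others stand on the tray floor, within 8 degrees of upright, clear of the fingers. Only the socket of the nut's size can ((((horizontal distance between socket_14_mid and elbow below 0.004 m and z of socket_14_mid in the frame of elbow between 0.016 and 0.026 m and angle between socket_14_mid's own z axis and vertical below 0.09 rad and linear speed of socket_14 below 0.02 m/s and contact force between socket_14 and the fingers above 2 N) and (x of socket_18_mid in the frame of tray_floor between -0.078 and 0.078 m and y of socket_18_mid in the frame of tray_floor between -0.153 and 0.153 m and z of socket_18_mid in the frame of tray_floor between 0.034 and 0.044 m and angle between socket_18_mid's own z axis and vertical below 0.15 rad and contact force between socket_18 and the fingers below 0.2 N) and (x of socket_22_mid in the frame of tray_floor between -0.078 and 0.078 m and y of socket_22_mid in the frame of tray_floor between -0.153 and 0.153 m and z of socket_22_mid in the frame of tray_floor between 0.034 and 0.044 m and angle between socket_22_mid's own z axis and vertical below 0.15 rad and contact force between socket_22 and the fingers below 0.2 N)) or ((horizontal distance between socket_18_mid and elbow below 0.004 m and z of socket_18_mid in the frame of elbow between 0.016 and 0.026 m and angle between socket_18_mid's own z axis and vertical below 0.09 rad and linear speed of socket_18 below 0.02 m/s and contact force between socket_18 and the fingers above 2 N) and (x of socket_14_mid in the frame of tray_floor between -0.078 and 0.078 m and y of socket_14_mid in the frame of tray_floor between -0.153 and 0.153 m and z of socket_14_mid in the frame of tray_floor between 0.034 and 0.044 m and angle between socket_14_mid's own z axis and vertical below 0.15 rad and contact force between socket_14 and the fingers below 0.2 N) and (x of socket_22_mid in the frame of tray_floor between -0.078 and 0.078 m and y of socket_22_mid in the frame of tray_floor between -0.153 and 0.153 m and z of socket_22_mid in the frame of tray_floor between 0.034 and 0.044 m and angle between socket_22_mid's own z axis and vertical below 0.15 rad and contact force between socket_22 and the fingers below 0.2 N)) or ((horizontal distance between socket_22_mid and elbow below 0.004 m and z of socket_22_mid in the frame of elbow between 0.016 and 0.026 m and angle between socket_22_mid's own z axis and vertical below 0.09 rad and linear speed of socket_22 below 0.02 m/s and contact force between socket_22 and the fingers above 2 N) and (x of socket_14_mid in the frame of tray_floor between -0.078 and 0.078 m and y of socket_14_mid in the frame of tray_floor between -0.153 and 0.153 m and z of socket_14_mid in the frame of tray_floor between 0.034 and 0.044 m and angle between socket_14_mid's own z axis and vertical below 0.15 rad and contact force between socket_14 and the fingers below 0.2 N) and (x of socket_18_mid in the frame of tray_floor between -0.078 and 0.078 m and y of socket_18_mid in the frame of tray_floor between -0.153 and 0.153 m and z of socket_18_mid in the frame of tray_floor between 0.034 and 0.044 m and angle between socket_18_mid's own z axis and vertical below 0.15 rad and contact force between socket_18 and the fingers below 0.2 N)))); the arm keeps its last pose, push and grip.
It fails at once if a bystander (cap, spanner, screwdriver, cup, bottle or syringe) is shifted by more than 30 mm (distance of any of elbow_cap, spanner, screwdriver, specimen_cup, gel_bottle, syringe from where it was at the start of the episode above 0.03 m).
It also fails if it takes over 61 s, if anything falls off the work surface, if the arm or the gripper's body presses on something with over 40 N, if the wrist force passes 120 N, or if a joint passes its speed limit or range.

## Working session

There is one attempt and no reset: what is moved stays moved. The work goes in short steps, Python scripts to look and compute and a shell command to move; the robot and the scene stay as the last step left them, time stands still between calls to the robot, and variables do not carry over. Pictures are saved under pics/ and viewed, at most 10 in all, crops included, and the job is handed in when it is done.

```bash
ls; mkdir -p pics; cat > h.py <<'E'
import numpy as np, cv2
from rig import r, cams
from scipy.spatial.transform import Rotation as Ro
def rot(o):
    o=np.array(o,float)
    if o.shape==(3,3): return o
    return (Ro.from_euler('xyz',o) if o.size==3 else Ro.from_quat(o)).as_matrix()
def snap(n,f):
    g=cams.grab_frame(n); cv2.imwrite('pics/'+f+'.png',g['image'][:,:,::-1]); np.save('pics/'+f+'.npy',g,allow_pickle=True); return g
def load(f): return np.load('pics/'+f+'.npy',allow_pickle=True).item()
def K(g): return np.array([[g['fx'],0,g['cx']],[0,g['fy'],g['cy']],[0,0,1]],float)
def w(g,u,v,z):
    p=cv2.undistortPoints(np.array([[[u,v]]],float),K(g),np.array(g['D'],float))[0,0]
    d=rot(g['orientation'])@np.array([p[0],p[1],1]); c=np.array(g['position'],float)
    return c+d*(z-c[2])/d[2]
def px(g,P):
    R=rot(g['orientation']).T; t=-R@np.array(g['position'],float)
    return cv2.projectPoints(np.array(P,float).reshape(-1,1,3),cv2.Rodrigues(R)[0],t,K(g),np.array(g['D'],float))[0][:,0]
E
python3 - <<'E'
from h import *
for n in('top','scene'):
    g=snap(n,n+'0'); print(n,g['position'],g['orientation'],g['fx'])
print(r.sense(), r.finger_overhang)
a=cv2.imread('pics/top0.png');
E
```

```text
pics
top [ 467.33260134   41.22077956 1117.07493429] [-3.05070991 -0.00380593 -1.57955568] 429.884560396784
scene [1221.09257666  387.06242401 1107.90532325] [-2.49424637  0.01575188  2.05816018] 484.5246027347514
{'clock': 0.1, 'qpos': array([ 1.27055698e+00,  3.53585958e-01,  1.63406516e+00, -2.91784562e-05,
        1.15518491e+00, -2.41170226e-03]), 'qvel': array([-0.00055719, -0.00125097, -0.00251461, -0.00025153,  0.00084002,
        0.00038495]), 'joint_efforts': array([-3.34180286e-04, -6.06364775e+01, -3.42817998e+01, -2.33865791e-05,
        3.85793115e-03, -1.46833918e-05]), 'eef_pos': array([183.29887525, 597.09610917, 249.63001009]), 'tcp_rot': array([-3.14034922e+00,  2.36811002e-05,  2.84377682e+00]), 'contact_force': array([-0.31484595, -0.06450819,  0.21747512]), 'wrist_torque': array([-0.02092721,  0.00508751,  0.02736085]), 'grasp_force': 0.0, 'opening': 1.001781385849931} 19.0
```

View pics/top0.png

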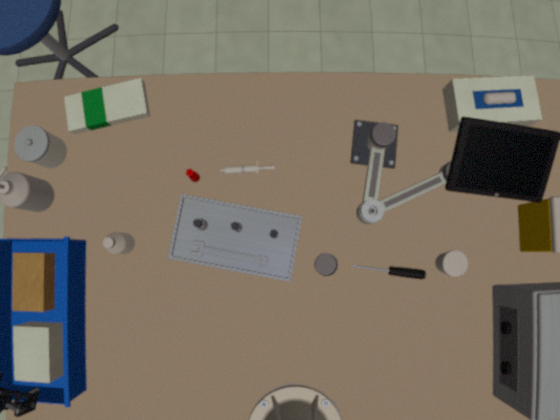

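View pics/scene0.png

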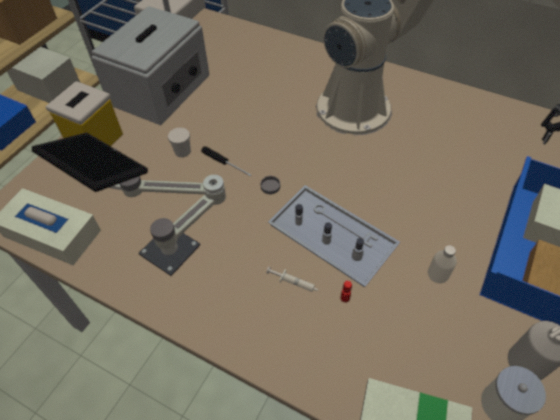

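Top view: the tray spans (170–300, 197–278) with sockets at about (200,223), (236,226) and (274,234). The elbow is at (371,210), with the cap at (325,264) and the red look-alike at (192,175). The scene view agrees. Next I'll measure in enlarged crops.

```bash
python3 - <<'E'
from h import *
g=load('top0')
for n,u,v,z in[('A',200,223,79),('B',236,226,79),('C',274,234,79),('elb',371,210,105),('cap',325,264,20),('red',192,175,60)]: print(n,w(g,u,v,z).round(1))
for c in[(183,198),(299,215),(290,278),(170,258)]: print(w(g,*c,18).round(0))
a=cv2.imread('pics/top0.png')
c1=cv2.resize(a[200:250,180:300],None,fx=6,fy=6,interpolation=cv2.INTER_CUBIC)
c2=cv2.resize(a[185:235,340:400],None,fx=5,fy=5,interpolation=cv2.INTER_CUBIC)
o=np.zeros((560,720,3),np.uint8);o[:300]=c1;o[300:550,:300]=c2
s=cv2.imread('pics/scene0.png');c3=cv2.resize(s[195:275,265:375],None,fx=3.1,fy=3.1,interpolation=cv2.INTER_CUBIC);o[302:302+c3.shape[0],320:320+c3.shape[1]]=c3
cv2.imwrite('pics/c0.png',o)
E
```

```text
A [533.8 225.9  79. ]
B [525.9 138.2  79. ]
C [505.8  46.4  79. ]
elb [ 559.6 -185.1  105. ]
cap [430.4 -82.4  20. ]
red [655.4 250.6  60. ]
[603. 282.  18.]
[556. -18.  18.]
[396.   7.  18.]
[448. 314.  18.]
```

View pics/c0.png

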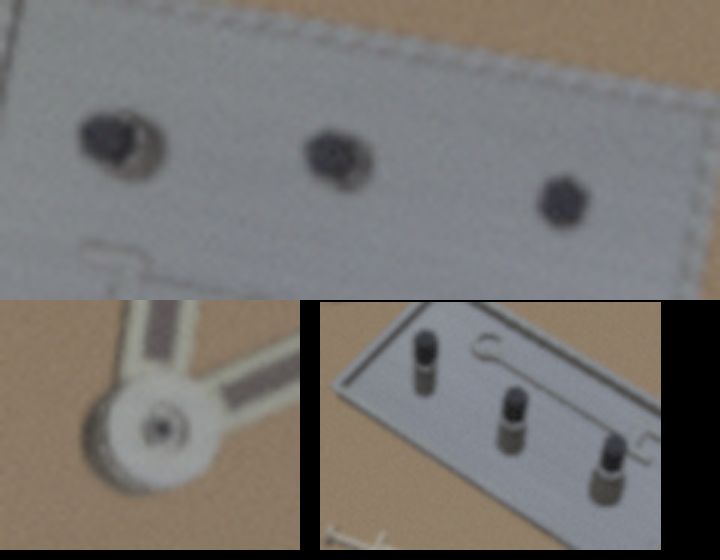

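A is the 22 (widest body), B the 18 and C the 14; the tray's yaw is about −9°. The recess looks small, at roughly (373,211) px. Next I'll write a helper for move increments and set off towards the tray.

```bash
cat >> h.py <<'E'
def go(x,y,z,yaw=None,rows=True):
    s=r.sense(); R=rot(s['tcp_rot']); d=R.T@(np.array([x,y,z])-s['eef_pos'])/1000
    cy=s['tcp_rot'][2]; yaw=cy if yaw is None else yaw
    az=-((yaw-cy+np.pi)%(2*np.pi)-np.pi)
    T=Ro.from_matrix(R.T@rot([np.pi,0,yaw])).as_rotvec()
    print('d',d.round(4),'rv',T.round(4),'dist',np.linalg.norm(d).round(3))
def st():
    s=r.sense(); print('t',round(s['clock'],2),'p',s['eef_pos'].round(1),'rot',s['tcp_rot'].round(3),'F',s['contact_force'].round(1),'op',round(s['opening'],3),'gf',round(s['grasp_force'],1),'q',s['qpos'].round(2))
E
python3 - <<'E'
from h import *
g=cams.grab_frame('wrist'); s=r.sense(); R=rot(s['tcp_rot'])
print('cam in tool',R.T@(np.array(g['position'])-s['eef_pos']), R.T@rot(g['orientation']), g['fx'])
go(500,138,300,1.84)
E
```

```text
cam in tool [  85.25092259   -0.6929875  -123.35998454] [[-1.02609499e-04 -9.45145071e-01 -3.26650860e-01]
 [ 9.99999944e-01 -2.00609110e-04  2.66324780e-04]
 [-3.17244691e-04 -3.26650814e-01  9.45145039e-01]] 311.2942583449819
d [-0.4375 -0.3461 -0.0499] rv [-1.0000e-03  5.0000e-04  1.0038e+00] dist 0.56
```

```bash
python3 -m crank '[[-0.035,-0.028,-0.01,0,0,0.1,0],[-0.074,-0.058,-0.02,0,0,0.2,0],[-0.112,-0.089,-0.03,0,0,0.3,0],[-0.15,-0.12,-0.04,0,0,0.4,0],[-0.19,-0.15,-0.05,0,0,0.5,0]]'; python3 -c "
from h import *
st();go(500,138,300,1.84)"
```

```text
clock: 0.65
eef_pos: [320.7, 397.5, 300.3]
tcp_rot: [-3.141, 0.0, 2.34]
contact_force: [0.3, 1.2, -0.6]
opening: 1.0
grasp_force: 0.0
t 0.65 p [320.7 397.5 300.3] rot [-3.141  0.     2.34 ] F [ 0.3  1.2 -0.6] op 1.0 gf 0.0 q [ 0.89  0.13  1.82 -0.    1.2   0.12]
d [-3.111e-01 -5.180e-02  3.000e-04] rv [-2.000e-04  2.000e-04  5.002e-01] dist 0.315
```

```bash
python3 -m crank '[[-0.048,-0.008,0,0,0,0.1,0],[-0.096,-0.016,0,0,0,0.2,0],[-0.144,-0.024,0,0,0,0.3,0],[-0.19,-0.032,0,0,0,0.4,0],[-0.235,-0.04,0,0,0,0.5,0]]'; python3 -c "
from h import *
st();go(500,138,300,1.55)"
```

```text
clock: 1.15
eef_pos: [456.5, 201.3, 300.1]
tcp_rot: [3.141, -0.0, 1.839]
contact_force: [-0.1, 1.5, -0.3]
opening: 1.003
grasp_force: 0.0
t 1.15 p [456.5 201.3 300.1] rot [ 3.141 -0.     1.839] F [-0.1  1.5 -0.3] op 1.003 gf 0.0 q [0.41 0.11 1.84 0.   1.2  0.14]
d [-0.0726  0.0252  0.0001] rv [ 2.000e-04 -1.000e-04  2.895e-01] dist 0.077
```

```bash
python3 -m crank '[[-0.036,0.012,0,0,0,0.15,0],[-0.073,0.025,0,0,0,0.29,0],[-0.073,0.025,0,0,0,0.29,0],[-0.073,0.025,0,0,0,0.29,0]]'; python3 -c "
from h import *
st()
g=snap('wrist','w1')
for n,p in dict(A=(534,226,79),B=(526,138,79),C=(506,46,79)).items(): print(n,px(g,p))
cv2.imwrite('pics/w1b.png',cv2.resize(g['image'][:,:,::-1],(800,600),interpolation=cv2.INTER_CUBIC))"
```

```text
clock: 1.55
eef_pos: [499.5, 139.0, 299.7]
tcp_rot: [-3.141, -0.0, 1.553]
contact_force: [-0.1, -0.3, 0.3]
opening: 1.001
grasp_force: 0.0
t 1.55 p [499.5 139.  299.7] rot [-3.141 -0.     1.553] F [-0.1 -0.3  0.3] op 1.001 gf 0.0 q [0.27 0.14 1.8  0.   1.2  0.29]
A [[310.40403411 104.49964217]]
B [[302.35072783 185.99978842]]
C [[285.52435711 259.06746279]]
```

View pics/w1b.png

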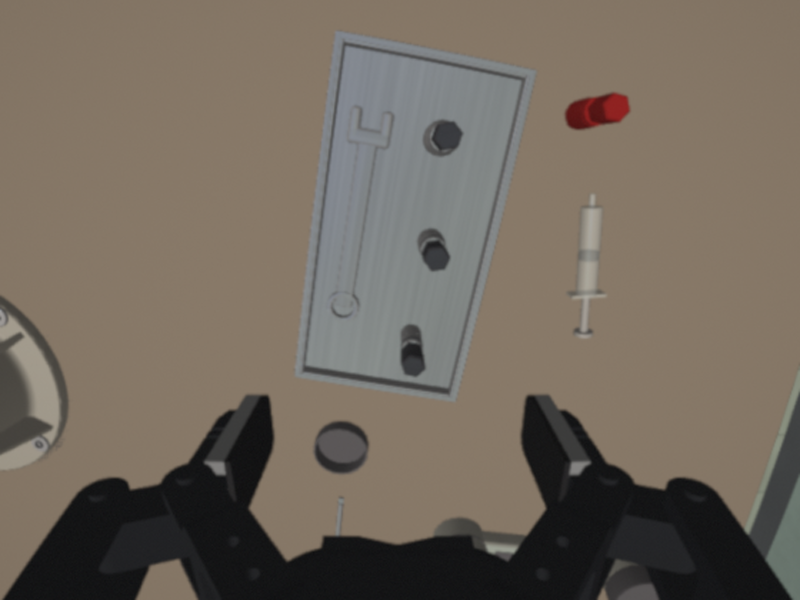

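The wrist view (800-wide) shows adapter tops at (447,135), (436,258) and (413,367), with the spanner to the left and the red look-alike at (610,107). Next I'll measure the hexagons' positions and yaw.

```bash
python3 - <<'E'
from h import *
g=load('w1'); im=g['image'][:,:,::-1].copy()
for n,(u,v) in dict(A=(447,135),B=(436,258),C=(413,367)).items(): print(n,w(g,u*.7,v*.7,79).round(1))
o=np.zeros((400,800,3),np.uint8)
for i,(u,v) in enumerate([(312,95),(304,178),(289,252)]):
    c=im[v-22:v+22,u-14:u+14]; c=np.clip(c.astype(float)*2.2,0,255).astype(np.uint8)
    o[:396,i*265:i*265+252]=cv2.resize(c,None,fx=9,fy=9,interpolation=cv2.INTER_CUBIC)
cv2.imwrite('pics/c1.png',o)
E
```

```text
A [536.5 236.   79. ]
B [529.2 144.2  79. ]
C [510.4  48.9  79. ]
```

View pics/c1.png

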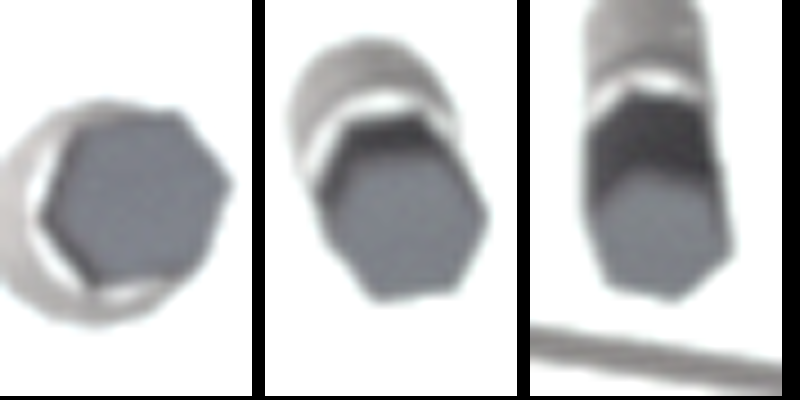

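```bash
cat >> h.py <<'E'
from scipy.optimize import least_squares
def hexfit(g,C,z,af,c0):
    P=np.array([w(g,u,v,z)[:2] for u,v in C]); best=None
    def f(p):
        a=np.radians(p[2]+30+60*np.arange(6)); H=p[:2]+af/3**.5*np.c_[np.cos(a),np.sin(a)]
        D=P[:,None]-H[None]; i=np.argmin((D**2).sum(2),1); return D[np.arange(len(P)),i].ravel()
    for y in range(-30,30,5):
        s=least_squares(f,[*c0,y])
        if best is None or s.cost<best.cost: best=s
    p=best.x; return p[:2].round(1),((p[2]+30)%60-30).round(1),(2*best.cost/len(P))**.5
E
python3 - <<'E'
from h import *
g=load('w1')
D=dict(A=((298,73),[(45,215),(82,122),(178,110),(230,182),(190,275),(97,285)]),B=((290,156),[(115,298),(190,290),(223,218),(178,150)]),C=((275,230),[(147,298),(203,250),(75,283),(115,172)]))
for (n,((ox,oy),c)),c0 in zip(D.items(),[(536,236),(529,144),(510,49)]):
    print(n,*hexfit(g,[((x+.5)/9+ox-.5,(y+.5)/9+oy-.5) for x,y in c],79,19,c0))
go(545,-230,300,1.25)
E
```

```text
A [536.4 235.9] -23.2 0.44793105602393546
B [529.3 144.2] -23.6 0.8658191795822968
C [510.3  50.8] 13.6 0.944895425813848
d [-0.3689  0.052  -0.0004] rv [-0.0009 -0.      0.3044] dist 0.373
```

```bash
python3 -m crank '[[-0.045,0.006,0,0,0,0.06,0],[-0.09,0.012,0,0,0,0.12,0],[-0.138,0.02,0,0,0,0.18,0],[-0.186,0.026,0,0,0,0.24,0],[-0.234,0.033,0,0,0,0.3,0]]'; python3 -c "
from h import *
st();go(548,-222,230,1.25)"
```

```text
clock: 2.1
eef_pos: [528.2, -95.1, 300.2]
tcp_rot: [3.142, -0.0, 1.255]
contact_force: [1.0, 0.5, 0.3]
opening: 0.996
grasp_force: 0.0
t 2.1 p [528.2 -95.1 300.2] rot [ 3.142 -0.     1.255] F [1.  0.5 0.3] op 0.996 gf 0.0 q [-0.18  0.17  1.77  0.    1.21  0.13]
d [-0.1145  0.0582  0.0701] rv [ 0.     -0.0004  0.0049] dist 0.146
```

```bash
python3 -m crank '[[-0.038,0.019,0.023,0,0,0,0],[-0.076,0.039,0.046,0,0,0,0],[-0.1145,0.058,0.07,0,0,0,0],[-0.1145,0.058,0.07,0,0,0,0],[-0.1145,0.058,0.07,0,0,0,0]]'; python3 -c "
from h import *
st()
g=snap('wrist','w2')
p=px(g,(562,-188,105))[0];print(p)
u,v=p.astype(int); a=g['image'][max(v-45,0):v+45,u-50:u+50,::-1]; print(max(v-45,0),u-50)
cv2.imwrite('pics/w2c.png',cv2.resize(np.clip(a*1.3,0,255).astype(np.uint8),None,fx=6,fy=6,interpolation=cv2.INTER_CUBIC))"
```

```text
clock: 2.6
eef_pos: [547.6, -221.0, 229.2]
tcp_rot: [-3.14, -0.001, 1.254]
contact_force: [0.4, 0.4, 0.4]
opening: 1.001
grasp_force: 0.0
t 2.6 p [ 547.6 -221.   229.2] rot [-3.140e+00 -1.000e-03  1.254e+00] F [0.4 0.4 0.4] op 1.001 gf 0.0 q [-0.39  0.32  1.73  0.    1.09 -0.07]
[283.56173663 170.45287907]
125 233
```

View pics/w2c.png

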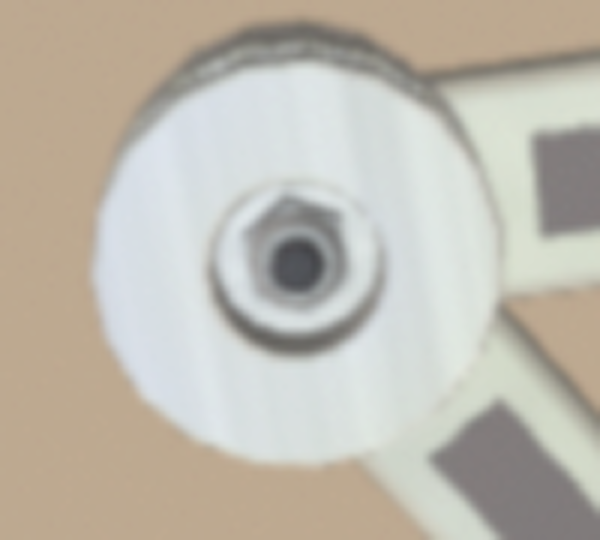

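The crop shows the recess at (297,265) on the boss. The recess is about 25 mm wide and the nut about 15 mm across flats, so the 14 socket (C) is indicated. Next I'll fit the nut's yaw and the centre.

```bash
python3 - <<'E'
from h import *
g=load('w2')
f=lambda x,y:((x+.5)/6+233-.5,(y+.5)/6+125-.5)
print('rim',w(g,*f(297.5,266),105).round(1),'boss',w(g,*f(298,262.5),105).round(1),'stud',w(g,*f(298,265),103).round(1))
C=[f(*c) for c in[(290,193),(340,215),(348,270),(300,312),(250,295),(243,238)]]
print(hexfit(g,C,97,14,(562,-188)),hexfit(g,C,97,15,(562,-188)),hexfit(g,C,97,18,(562,-188)))
L,R=w(g,*f(209,266),105),w(g,*f(386,266),105);print('recess',np.linalg.norm(L-R))
L,R=w(g,*f(94,262),105),w(g,*f(503,262),105);print('boss',np.linalg.norm(L-R))
c=g['image'][125:215,233:333,::-1]
sh=cv2.resize(np.clip(c.astype(float)*1.0,0,255).astype(np.uint8)[25:65,30:70],None,fx=14,fy=14,interpolation=cv2.INTER_CUBIC)
gq=cv2.createCLAHE(3,(2,2)).apply(cv2.cvtColor(sh,cv2.COLOR_BGR2GRAY));cv2.imwrite('pics/w2d.png',gq)
E
```

```text
rim [ 561.3 -186.5  105. ] boss [ 561.5 -186.   105. ] stud [ 561.3 -186.7  103. ]
(array([ 561.1, -186.3]), np.float64(-8.2), np.float64(0.6247830500471978)) (array([ 561.1, -186.3]), np.float64(-8.2), np.float64(0.8766660671310839)) (array([ 561.1, -186.3]), np.float64(-8.2), np.float64(2.429632069738529))
recess 23.671701665138603
boss 54.69838927030754
```

View pics/w2d.png

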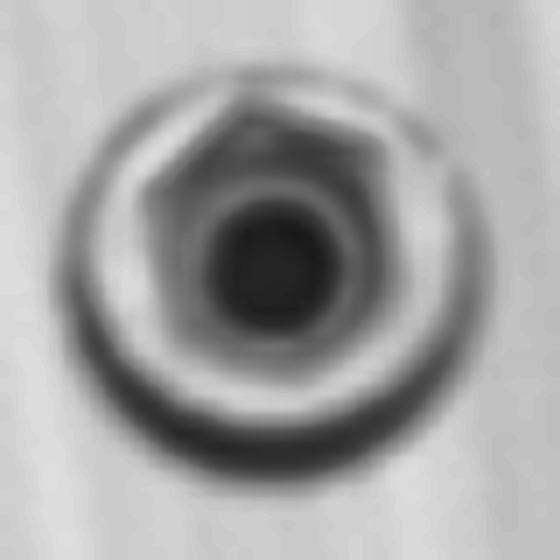

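Refined corners confirm a 14 mm nut. Next: move above socket C (the 14) with yaw matched to its flats.

```bash
python3 - <<'E'
from h import *
g=load('w2')
C=[(x/14+263,y/14+150) for x,y in[(250,100),(383,155),(395,290),(285,378),(172,340),(150,200)]]
print(hexfit(g,C,97,14,(562,-188)),hexfit(g,C[2:],98,14,(562,-188)))
go(510.3,50.8,210,1.808)
E
```

```text
(array([ 561.5, -186.9]), np.float64(-8.6), np.float64(0.4796227981645428)) (array([ 561.5, -186.8]), np.float64(-8.3), np.float64(0.47553722465972526))
d [ 0.2461 -0.12    0.0202] rv [-0.0006 -0.0008 -0.5529] dist 0.275
```

```bash
python3 -m crank '[[0.044,-0.02,0.0,0,0,-0.1,0],[0.088,-0.042,0.0,0,0,-0.22,0],[0.132,-0.064,0.0,0,0,-0.33,0],[0.176,-0.086,0.01,0,0,-0.44,0],[0.22,-0.107,0.02,0,0,-0.553,0]]';  python3 -c "
from h import *
st();go(510.3,50.8,200,1.808)"
```

```text
clock: 3.15
eef_pos: [514.3, 24.3, 211.4]
tcp_rot: [3.139, 0.0, 1.814]
contact_force: [0.1, 0.7, 0.6]
opening: 1.002
grasp_force: 0.0
t 3.15 p [514.3  24.3 211.4] rot [3.139 0.    1.814] F [0.1 0.7 0.6] op 1.002 gf 0.0 q [ 0.04  0.22  1.91  0.    1.01 -0.2 ]
d [0.0267 0.0025 0.0114] rv [0.003  0.0002 0.0059] dist 0.029
```

```bash
python3 -m crank '[[0.0267,0.0025,0.011,0,0,0.006,0],[0.0267,0.0025,0.011,0,0,0.006,0],[0.0267,0.0025,0.011,0,0,0.006,0],[0.0267,0.0025,0.011,0,0,0.006,0]]';  python3 -c "
from h import *
st()
g=snap('wrist','w3')
p=px(g,(510.3,50.8,79))[0];print(p)
u,v=p.astype(int); a=g['image'][v-30:v+30,u-30:u+30,::-1]; print(v-30,u-30)
cv2.imwrite('pics/w3c.png',cv2.resize(np.clip(a*1.8,0,255).astype(np.uint8),None,fx=10,fy=10,interpolation=cv2.INTER_CUBIC))"
```

```text
clock: 3.55
eef_pos: [511.4, 47.5, 200.0]
tcp_rot: [3.14, 0.0, 1.802]
contact_force: [0.3, 0.4, 0.3]
opening: 0.997
grasp_force: 0.0
t 3.55 p [511.4  47.5 200. ] rot [3.14  0.    1.802] F [0.3 0.4 0.3] op 0.997 gf 0.0 q [ 0.09  0.24  1.92 -0.    0.98 -0.14]
[278.55952039 210.43384936]
180 248
```

View pics/w3c.png

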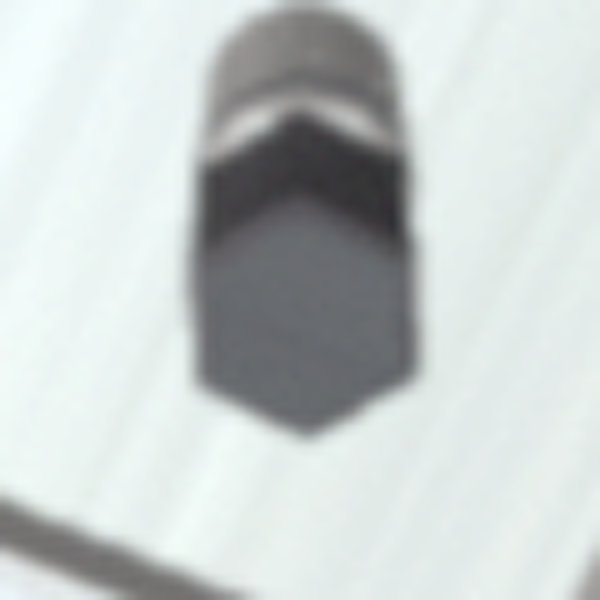

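The socket's hexagon top is at about (307,313) in the crop, with its flats square to the closing axis.

```bash
python3 - <<'E'
from h import *
g=load('w3')
C=[(x/10+248,y/10+180) for x,y in[(300,190),(412,245),(418,375),(310,435),(198,378),(200,250)]]
c,y,e=hexfit(g,C,79,19,(510,50)); print(c,y,e)
go(*c,66,np.radians(90+y)); go(*c,110,np.radians(90+y))
E
```

```text
[510.5  50.1] 14.7 0.5492818499614363
d [ 0.0032 -0.0004  0.1339] rv [ 0.0014  0.0003 -0.0265] dist 0.134
d [ 0.0032 -0.0003  0.0899] rv [ 0.0014  0.0003 -0.0265] dist 0.09
```

```bash
python3 -m crank '[[0.003,-0.0004,0.035,0,0,-0.026,0],[0.003,-0.0004,0.07,0,0,-0.026,0],[0.003,-0.0004,0.1,0,0,-0.026,0],[0.003,-0.0004,0.124,0,0,-0.026,0],[0.003,-0.0004,0.133,0,0,-0.026,0]]';  python3 -m crank '[[0,0,0,0,0,0,0],[0,0,0,0,0,0,0]]'; python3 -c "
from h import *
st();go(510.5,50.1,67,1.827)"
```

```text
clock: 4.1
eef_pos: [509.0, 49.1, 64.3]
tcp_rot: [-3.139, -0.0, 1.825]
contact_force: [-0.7, 0.0, 0.4]
opening: 0.997
grasp_force: 0.0
clock: 4.3
eef_pos: [510.8, 49.7, 67.0]
tcp_rot: [3.14, 0.0, 1.826]
contact_force: [0.6, -0.3, 0.5]
opening: 0.999
grasp_force: 0.0
t 4.3 p [510.8  49.7  67. ] rot [3.14  0.    1.826] F [ 0.6 -0.3  0.5] op 0.999 gf 0.0 q [ 0.09  0.44  2.01  0.    0.69 -0.16]
d [ 0.0004 -0.0002 -0.    ] rv [ 0.0012  0.0002 -0.0008] dist 0.0
```

```bash
python3 -m crank '[[0,0,0,0,0,0,1],[0,0,0,0,0,0,1],[0,0,0,0,0,0,1],[0,0,0,0,0,0,1],[0,0,0,0,0,0,1]]' 60; python3 -m crank '[[0,0,0,0,0,0,1],[0,0,0,0,0,0,1],[0,0,0,0,0,0,1]]'; python3 -c "
from h import *
st()"
```

```text
clock: 4.8
eef_pos: [510.1, 50.1, 66.4]
tcp_rot: [3.141, 0.0, 1.827]
contact_force: [-0.2, 0.6, 4.8]
opening: 0.213
grasp_force: 58.3
clock: 5.1
eef_pos: [510.1, 50.1, 66.4]
tcp_rot: [3.141, 0.0, 1.827]
contact_force: [-1.3, 0.6, 7.1]
opening: 0.211
grasp_force: 58.3
t 5.1 p [510.1  50.1  66.4] rot [3.141 0.    1.827] F [-1.3  0.6  7.1] op 0.211 gf 58.3 q [ 0.09  0.44  2.01  0.    0.69 -0.16]
```

```bash
python3 -m crank '[[0,0,-0.02,0,0,0,1],[0,0,-0.05,0,0,0,1],[0,0,-0.085,0,0,0,1],[0,0,-0.115,0,0,0,1],[0,0,-0.14,0,0,0,1]]'; python3 -c "
from h import *
st();go(561.5,-186.9,200,1.424)"
```

```text
clock: 5.6
eef_pos: [510.0, 50.1, 207.6]
tcp_rot: [3.141, 0.0, 1.827]
contact_force: [-0.9, 0.6, -1.5]
opening: 0.213
grasp_force: 58.7
t 5.6 p [510.   50.1 207.6] rot [3.141 0.    1.827] F [-0.9  0.6 -1.5] op 0.213 gf 58.7 q [ 0.09  0.23  1.91 -0.    1.   -0.16]
d [-0.2423 -0.0102  0.0077] rv [0.0009 0.     0.4029] dist 0.243
```

```bash
python3 -m crank '[[-0.04,-0.002,0,0,0,0.08,1],[-0.09,-0.004,0,0,0,0.16,1],[-0.14,-0.006,0,0,0,0.25,1],[-0.195,-0.008,0.003,0,0,0.33,1],[-0.242,-0.01,0.006,0,0,0.403,1]]';python3 -m crank '[[0,0,0,0,0,0,1],[0,0,0,0,0,0,1],[0,0,0,0,0,0,1]]'; python3 -c "
from h import *
st();go(561.5,-186.9,200,1.424)
g=snap('wrist','w4')
a=g['image'][120:420,100:460,::-1]
cv2.imwrite('pics/w4c.png',cv2.resize(np.clip(a*1.5,0,255).astype(np.uint8),(720,600),interpolation=cv2.INTER_CUBIC))"
```

```text
clock: 6.1
eef_pos: [561.1, -186.3, 200.1]
tcp_rot: [3.141, -0.0, 1.421]
contact_force: [1.3, 0.2, -1.1]
opening: 0.213
grasp_force: 58.7
clock: 6.4
eef_pos: [560.5, -183.5, 199.8]
tcp_rot: [-3.14, -0.001, 1.424]
contact_force: [0.8, 0.8, -0.9]
opening: 0.207
grasp_force: 58.8
t 6.4 p [ 560.5 -183.5  199.8] rot [-3.140e+00 -1.000e-03  1.424e+00] F [ 0.8  0.8 -0.9] op 0.207 gf 58.8 q [-0.32  0.35  1.76  0.    1.03 -0.17]
d [-0.0032  0.0015 -0.0002] rv [-0.0011 -0.0005  0.0004] dist 0.004
```

View pics/w4c.png

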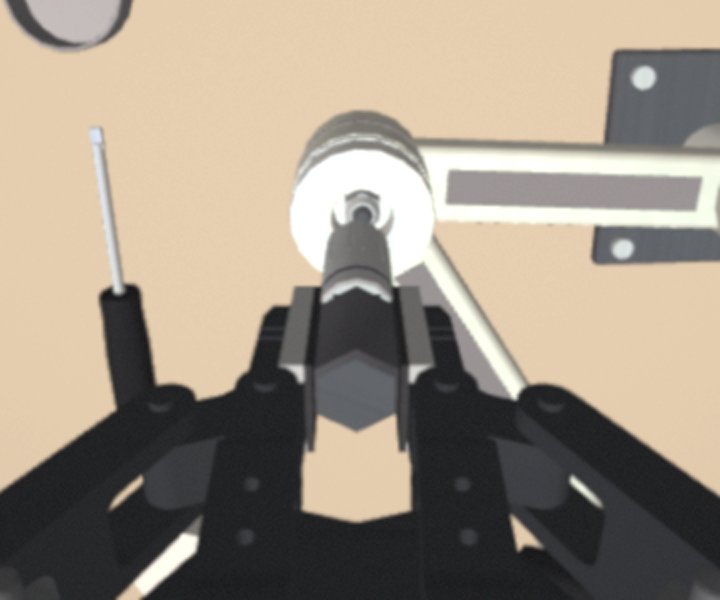

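The held socket is upright between the pads with the recess just below at (362,212). Next I'll compare the socket and elbow positions within this same picture.

```bash
python3 - <<'E'
from h import *
g=load('w4'); f=lambda x,y:(x/2+99.75,y/2+119.75)
s=r.sense(); t=s['eef_pos']; z=t[2]+12.6
print('tcp',t.round(1), hexfit(g,[f(*c) for c in[(314,369),(355,349),(399,371),(399,409),(357,432),(316,408)]],z,19,t[:2]))
a=g['image'][215-10:250,240:325]
b=cv2.cvtColor(g['image'],cv2.COLOR_RGB2GRAY)
# boss disc
m=((b>190)).astype(np.uint8)[190:262,235:325]
n,l,stt,c=cv2.connectedComponentsWithStats(m);i=1+np.argmax(stt[1:,4]);print(stt[i]+[235,190,0,0,0],b[225,240:325:4])
print('boss pred edges',px(g,[(561.5+29*np.cos(q),-186.9+29*np.sin(q),105) for q in np.radians(range(0,360,45))]).round(0).tolist())
print('rim', px(g,[(561.5,-186.9,105)]))
E
```

```text
tcp [ 560.7 -183.2  200. ] (array([ 559.8, -183. ]), np.float64(-8.4), np.float64(0.7188208115075445))Traceback (most recent call last):
  File "<stdin>", line 9, in <module>
    return _wrapfunc(a, 'argmax', axis=axis, out=out, **kwds)
    return bound(*args, **kwds)
ValueError: attempt to get argmax of an empty sequence
```

```bash
python3 -c "
from h import *
go(562,-187,175,1.424)"
```

```text
d [-0.0036  0.0019  0.025 ] rv [-0.0008 -0.0004  0.0011] dist 0.025
```

```bash
python3 -m crank '[[-0.0036,0.0019,0.01,0,0,0,1],[-0.0036,0.0019,0.02,0,0,0,1],[-0.0036,0.0019,0.025,0,0,0,1],[-0.0036,0.0019,0.025,0,0,0,1],[-0.0036,0.0019,0.025,0,0,0,1]]'; python3 -c "
from h import *
st();go(562,-187,175,1.424);go(562,-187,165,1.424)"
```

```text
clock: 6.95
eef_pos: [562.3, -187.9, 174.9]
tcp_rot: [-3.141, -0.0, 1.424]
contact_force: [0.7, 0.4, -0.1]
opening: 0.213
grasp_force: 58.8
t 6.95 p [ 562.3 -187.9  174.9] rot [-3.141 -0.     1.424] F [ 0.7  0.4 -0.1] op 0.213 gf 58.8 q [-0.33  0.39  1.77  0.    0.99 -0.18]
d [ 0.0009 -0.0005 -0.0001] rv [-0.0005 -0.0001  0.0001] dist 0.001
d [ 0.0009 -0.0005  0.0099] rv [-0.0005 -0.0001  0.0001] dist 0.01
```

```bash
python3 -m crank '[[0.0009,-0.0005,0.002,0,0,0,1],[0.0009,-0.0005,0.004,0,0,0,1],[0.0009,-0.0005,0.006,0,0,0,1],[0.0009,-0.0005,0.008,0,0,0,1],[0.0009,-0.0005,0.009,0,0,0,1]]'; python3 -m crank '[[0,0,0,0,0,0,1],[0,0,0,0,0,0,1]]'; python3 -c "
from h import *
st();print(r.sense()['wrist_torque']);go(562,-187,166,1.424)"
```

```text
clock: 7.45
eef_pos: [562.0, -187.2, 166.0]
tcp_rot: [-3.141, -0.0, 1.424]
contact_force: [-0.2, -0.1, -1.2]
opening: 0.212
grasp_force: 58.8
clock: 7.65
eef_pos: [562.1, -187.3, 166.2]
tcp_rot: [3.142, 0.0, 1.424]
contact_force: [-0.3, 0.9, -0.8]
opening: 0.211
grasp_force: 58.8
t 7.65 p [ 562.1 -187.3  166.2] rot [3.142 0.    1.424] F [-0.3  0.9 -0.8] op 0.211 gf 58.8 q [-0.32  0.39  1.78 -0.    0.97 -0.18]
[ 0.00913245  0.03894263 -0.01383995]
d [ 0.0002 -0.0001  0.0002] rv [ 0.      0.0001 -0.0002] dist 0.0
```

```bash
python3 -m crank '[[0,0,0.001,0,0,0,1],[0,0,0.002,0,0,0,1],[0,0,0.003,0,0,0,1],[0,0,0.004,0,0,0,1],[0,0,0.005,0,0,0,1]]'; python3 -m crank '[[0,0,0,0,0,0,1]]'; python3 -c "
from h import *
st();print(r.sense()['wrist_torque'])"
```

```text
clock: 8.15
eef_pos: [562.0, -187.2, 161.1]
tcp_rot: [-3.142, -0.0, 1.424]
contact_force: [-0.7, -1.0, -0.9]
opening: 0.214
grasp_force: 58.8
clock: 8.25
eef_pos: [561.9, -187.2, 161.0]
tcp_rot: [-3.141, -0.0, 1.424]
contact_force: [0.2, 0.1, -0.2]
opening: 0.211
grasp_force: 58.8
t 8.25 p [ 561.9 -187.2  161. ] rot [-3.141 -0.     1.424] F [ 0.2  0.1 -0.2] op 0.211 gf 58.8 q [-0.32  0.4   1.78  0.    0.96 -0.18]
[ 0.01385665 -0.02223988  0.01348117]
```

No contact force yet and already below the nut top's height, so I'll continue to the floor.

```bash
python3 -m crank '[[0,0,0.0015,0,0,0,1],[0,0,0.003,0,0,0,1],[0,0,0.004,0,0,0,1],[0,0,0.005,0,0,0,1],[0,0,0.006,0,0,0,1]]'; python3 -m crank '[[0,0,0,0,0,0,1]]'; python3 -c "
from h import *
st();print(r.sense()['wrist_torque'])"
```

```text
clock: 8.75
eef_pos: [562.0, -187.0, 155.1]
tcp_rot: [-3.141, -0.0, 1.424]
contact_force: [0.3, 2.2, 0.2]
opening: 0.212
grasp_force: 59.0
clock: 8.85
eef_pos: [562.0, -187.0, 155.0]
tcp_rot: [-3.141, -0.0, 1.424]
contact_force: [-0.5, 2.8, -1.4]
opening: 0.214
grasp_force: 58.8
t 8.85 p [ 562. -187.  155.] rot [-3.141 -0.     1.424] F [-0.5  2.8 -1.4] op 0.214 gf 58.8 q [-0.32  0.41  1.79  0.    0.95 -0.18]
[ 0.60846389 -0.10075256  0.03671104]
```

```bash
python3 -m crank '[[0,0,0.001,0,0,0,1],[0,0,0.002,0,0,0,1],[0,0,0.0027,0,0,0,1],[0,0,0.0027,0,0,0,1]]'; python3 -c "
from h import *
st();print(r.sense()['wrist_torque'])"
```

```text
clock: 9.25
eef_pos: [562.0, -187.1, 152.5]
tcp_rot: [-3.141, -0.0, 1.424]
contact_force: [-0.0, 4.5, 1.3]
opening: 0.21
grasp_force: 59.2
t 9.25 p [ 562.  -187.1  152.5] rot [-3.141 -0.     1.424] F [-0.   4.5  1.3] op 0.21 gf 59.2 q [-0.32  0.41  1.79  0.    0.94 -0.18]
[8.90045752e-01 1.56063829e-01 7.56616554e-04]
```

```bash
python3 -m crank '[[0,0,0.0005,0,0,0,1],[0,0,0.001,0,0,0,1],[0,0,0.001,0,0,0,1]]'; python3 -c "
from h import *
st()
g=snap('wrist','w5')
a=g['image'][120:420,100:460,::-1]
cv2.imwrite('pics/w5c.png',cv2.resize(np.clip(a*1.5,0,255).astype(np.uint8),(720,600),interpolation=cv2.INTER_CUBIC))"
```

```text
clock: 9.55
eef_pos: [562.1, -187.1, 152.4]
tcp_rot: [3.141, -0.0, 1.424]
contact_force: [-3.6, 5.8, 10.5]
opening: 0.209
grasp_force: 60.4
t 9.55 p [ 562.1 -187.1  152.4] rot [ 3.141 -0.     1.424] F [-3.6  5.8 10.5] op 0.209 gf 60.4 q [-0.32  0.41  1.79  0.    0.94 -0.18]
```

View pics/w5c.png

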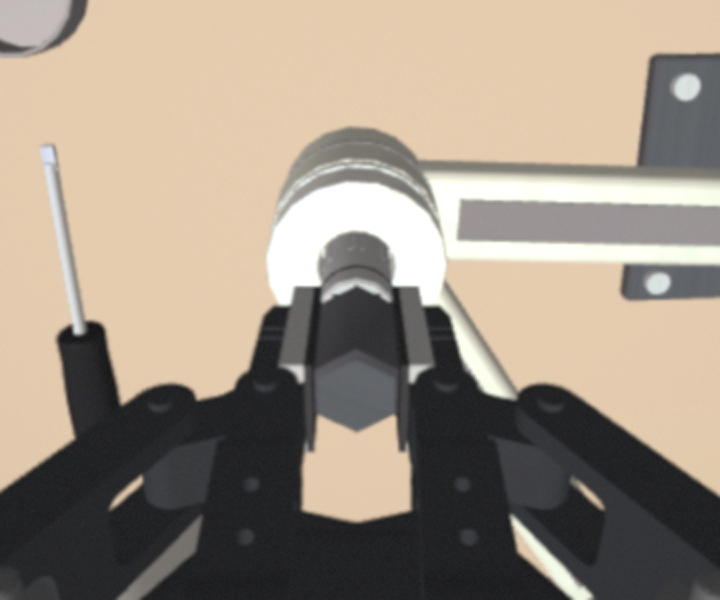

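The socket is down in the recess and hasn't moved in the fingers. The floor was felt at TCP z = 152.4, the height predicted for fully home. Handing in.

```bash
python3 -m crank '[[0,0,0,0,0,0,1],[0,0,0,0,0,0,1]]'; python3 -c "
from rig import sign_off
print(sign_off())"
```

```text
clock: 9.8
eef_pos: [562.1, -187.1, 152.4]
tcp_rot: [3.141, -0.0, 1.424]
contact_force: [-2.3, 4.7, 9.9]
opening: 0.206
grasp_force: 60.4
the job is handed in; nothing more can be done
None
```

The 14 mm socket fits and is held upright and fully home on the elbow nut (floor felt at the predicted height, about 60 N grip); it was the only one tried because the camera showed a nut about 14 mm across flats, I never touched the other two sockets, and I handed in at 9.8 s with no verdict shown.

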